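Tug two kitchen cupboard doors and re-shut the one whose catch let go

TASK

The doors of the two small cupboards have been pushed to, but one of them has not caught. Start with the left-hand cupboard as you face them, then do the right-hand one: give each door a firm tug by its handle, and when one gives, let it come a few centimetres open, push it shut again until its catch snaps, and tug it again to prove that it holds before going on. Finish with both doors fully shut and held, and leave the things standing on and around the cupboards as they are.

Things in the scene. Friction and masses are not known exactly. Their poses are not given: they have to be found in the camera images.
- cupboard_1: Small countertop cupboard of pale wood, 180 mm deep (x), 220 wide (y), 210 high, fixed to the counter; origin at the centre of the carcass's underside, z up. Its 16 mm door covers the front (-x side, towards the robot), outside the carcass. Two alike stand side by side; either may be the left-hand (+y) one.
- door_1 (a joint): Opening of cupboard_1's door, rad: 0 fully shut, growing to 1.9 as it swings out to the robot; 0.1 is 16.5 mm at the handle. Little hinge friction; it stays where left. Caught: free play to 0.009, beyond that the catch pulls. Not caught: stands at 0.085 to 0.11 by the roller, swings out with under 1 N; when it gives, let it out to 0.2 or more (33 mm at the handle).
- catch_1 (a point): Spring roller catch of cupboard_1, on the carcass behind the door by the handle. A caught door pulled at the handle gives 2 to 3 mm (4 N at 0.011 rad, 7 N at 0.013, 10 N at 0.0145, 15 N at 0.018) and lets go near 18 N: tug with 6 to 12 N and keep it up a quarter second. Pressing a door in at the handle meets the roller at 0.08 rad, takes about 11 N to snap past, then stops hard at 0.
- handle_1 (a point): Handle of door_1: centre of a level round brass bar, 10 mm thick, 84 mm between its two posts' centres, 28 mm below the cupboard's top (z 182 mm), 45 mm clear of the door's face: a finger fits behind it from above. 165 mm from the hinge, measured along the door. Turns with the door: x through the bar into the door, y along the bar to the hinge, z up.
- hinge_1 (a point): Point on the upright hinge line of door_1, at handle height, on the inner face of the door (16 mm thick). In the door's own axes the bar's centre is at x -61 mm, y -165 mm from here. The hinge is on the left as seen from the robot.
- cupboard_2: Small countertop cupboard of pale wood, 180 mm deep (x), 220 wide (y), 210 high, fixed to the counter; origin at the centre of the carcass's underside, z up. Its 16 mm door covers the front (-x side, towards the robot), outside the carcass. Two alike stand side by side; either may be the left-hand (+y) one.
- door_2 (a joint): Opening of cupboard_2's door, rad: 0 fully shut, growing to 1.9 as it swings out to the robot; 0.1 is 16.5 mm at the handle. Little hinge friction; it stays where left. Caught: free play to 0.009, beyond that the catch pulls. Not caught: stands at 0.085 to 0.11 by the roller, swings out with under 1 N; when it gives, let it out to 0.2 or more (33 mm at the handle).
- catch_2 (a point): Spring roller catch of cupboard_2, on the carcass behind the door by the handle. A caught door pulled at the handle gives 2 to 3 mm (4 N at 0.011 rad, 7 N at 0.013, 10 N at 0.0145, 15 N at 0.018) and lets go near 18 N: tug with 6 to 12 N and keep it up a quarter second. Pressing a door in at the handle meets the roller at 0.08 rad, takes about 11 N to snap past, then stops hard at 0.
- handle_2 (a point): Handle of door_2: centre of a level round brass bar, 10 mm thick, 84 mm between its two posts' centres, 28 mm below the cupboard's top (z 182 mm), 45 mm clear of the door's face: a finger fits behind it from above. 165 mm from the hinge, measured along the door. Turns with the door: x through the bar into the door, y along the bar to the hinge, z up.
- hinge_2 (a point): Point on the upright hinge line of door_2, at handle height, on the inner face of the door (16 mm thick). In the door's own axes the bar's centre is at x -61 mm, y -165 mm from here. The hinge is on the left as seen from the robot.
- oil_bottle: Bystander: green glass oil bottle, 58 mm across, 200 mm high, upright on the counter in front of one cupboard at its hinge side, 45 mm or more clear of the door's face (a door opened beyond 0.5 rad could strike it). Origin at the centre of its underside.
- tumbler: Bystander: drinking glass, 72 mm across at the rim, 110 mm high, upright on the counter in front of the other cupboard at its hinge side, 35 mm or more clear of the door's face. Origin at the centre of its underside.
- jar: Bystander: glass storage jar, 60 mm across, 85 mm high, upright on top of one cupboard towards the back. Origin at the centre of its underside.
- salt_bowl: Bystander: small salt bowl, 68 mm across, 40 mm high, upright on top of the other cupboard towards the back. Origin at the centre of its underside.

How it is judged:
By the outcome, as a careful person would: the job done as asked, in the order asked, and still so for the second after the job is handed in, with the robot touching nothing.
It also fails if it takes over 66 s, if anything falls off the work surface, if the arm or the gripper's body presses on something with over 40 N, if the wrist force passes 120 N, or if a joint passes its speed limit or range.

ROBOT

A 7-joint arm with a two-finger parallel gripper is mounted at the origin on the work surface. World frame = base frame: x ahead of the robot, y to its left, z up, the work surface at z = 0. Lengths are in m, angles in rad, forces in N, time in s.
With the tool pointing down it reaches from about 0.4 to 0.9 m from the base axis. Payload 5.6 kg.
Tool frame: the origin (TCP) lies midway between the tips of the shut fingers; the grasp point (between the pads) lies 19 mm behind it; z points along the fingers, y is the line along which they close (so a half turn about z gives the same grasp; the last joint's range is limited). The gripper opens to 92 mm and grips with 3 to 60 N. Pads are 20 mm wide; open, the fingers measure 128 mm over their backs; the gripper's body (75 mm by 189 mm) begins 69 mm behind the grasp point.
Start: joints at [-1.295, 0.468, -0.012, 1.603, 0.006, 1.071, -0.056], TCP at [0.204, 0.617, 0.215] pointing down, gripper open.
Joint ranges: [-2.53, 2.53], [-0.31, 2.02], [-1.57, 1.55], [0.28, 2.44], [-1.29, 4.43], [0.15, 1.84], [-2.92, 2.92]. Speed limits (rad/s): [2.57, 2.57, 3.14, 3.14, 3.14, 3.14, 3.14].

INTERFACE

Orientations are given as a 3x3 rotation matrix whose columns are the frame's x, y, z axes.
In Python, from station import env, effector, solver, viewer, workorder, search_frame, tip_of gives the robot as it stands. Calls block until the motion is done:
- env.reach(position, orientation): joint-space move of the TCP to a pose.
- env.movel(position, frame=None, rate=0.15): straight line of the TCP; frame=None keeps the orientation; rate is the mean speed in m/s.
- env.goto_joints(angles): joint-space move.
- effector.release() and effector.grasp(squeeze=None): open the fingers fully, or close them until they stop; squeeze is the grip in N (None keeps the last).
- env.pause(seconds).
- solver.inverse_kinematics(position, orientation): joint angles nearest the present ones, or None.
- env.sense(): the state.
- viewer.read_camera(name): name is "side" or "top"; returns (picture, depth): 420x560x3 uint8, red, green, blue; 420x560 float32, m along the optical axis (not along the pixel's ray), 0 where there is no reading.
- viewer.camera_info(name): a dict with "intrinsics" (3x3 intrinsics, pixels), "eye" and "rotation" of the camera in the world. Camera axes: x right, y up, looking along -z (the intrinsics and any distortion apply to the point x, -y, -z); pixel columns grow to the right and rows downward; lengths in m; the calibration is good to about 2 mm. A picture is of the moment at which its call begins. camera_info takes no time and is no camera call.
A pose or a line that the arm cannot do raises env.PlanningError and nothing moves.
- workorder.finish_job(): hands the job in; it is judged then, once.
Trained networks look in the newest picture that a camera, given by its name, has taken for a name from the list of things; names that differ only in an ending like _2 or _b are one class to them, and where a whole thing is asked for, a point or a joint stands for the part that bears it (a point fixed in the world has none). Each returns a list of dicts, best first, with "score" (0 to 1); they miss things now and then, are a little off and sometimes report something else, mostly with a low value. They report only what shows in the picture. A call takes as long as a camera call.
- search_frame(camera, name): "at" ([x, y, z] in m, in world coordinates, good to about 4 mm: the middle of the surface that is visible of it).
- tip_of(camera, name): "at" ([x, y, z] in m, in world coordinates, good to about 4 mm: a listed point, or the origin of a listed thing).
The state is a dict: "t": time; "joint_positions": joint angles; "joint_velocities": joint speeds; "tau": joint torques, N m; "ee_pos": TCP position; "tcp_rot": TCP orientation; "wrist_force": force on the tool from outside, world axes, zero at the start; "moment": the same for the moment, N m; "gripper_width": finger opening in m; "grasp_force": force on a finger pad.
Only numpy, scipy, OpenCV 4.12 (cv2) and the standard library are available. Lean on these libraries where they do the work, as an engineer would, in place of code of your own. Each camera call takes 0.05 s, during which the arm holds its last target. There are 200 camera calls.

## Working session

There is one attempt and no reset: what is moved stays moved. The work goes in short steps, each a Python script; the robot and the scene stay as the last script left them, time stands still between calls to the robot, and variables do not carry over. Pictures are saved under pics/ and viewed, at most 10 in all, crops included, and the job is handed in when it is done.

```bash
ls; mkdir -p pics; python3 - <<'E'
from station import env, viewer, search_frame, tip_of
import cv2, numpy as np
ims=[]
for c in("side","top"):
    p,d=viewer.read_camera(c); ims.append(p)
    cv2.imwrite(f"pics/{c}0.png",p[:,:,::-1])
    i=viewer.camera_info(c); print(c,np.round(i["eye"],3),np.round(i["rotation"],2).tolist())
    for n in("handle_1","hinge_1","cupboard_1","oil_bottle","tumbler","jar","salt_bowl","catch_1"):
        print(n,[(np.round(r["at"],3).tolist(),round(r["score"],2)) for r in tip_of(c,n)][:4])
s=env.sense();print(s["t"],s["ee_pos"],s["wrist_force"],s["gripper_width"],np.round(s["tcp_rot"],2).tolist())
E
```

```text
pics
side [0.556 0.973 1.071] [[-1.0, 0.04, -0.04], [-0.05, -0.7, 0.71], [0.01, 0.72, 0.7]]
handle_1 [([0.529, 0.177, 0.18], 0.88), ([0.524, -0.263, 0.186], 0.69)]
hinge_1 [([0.612, -0.106, 0.181], 0.81), ([0.609, 0.335, 0.18], 0.56)]
cupboard_1 [([0.683, -0.226, 0.002], 0.91), ([0.695, 0.224, 0.001], 0.88)]
oil_bottle [([0.51, 0.285, -0.001], 0.66)]
tumbler [([0.503, -0.122, 0.001], 0.82), ([0.735, -0.238, 0.21], 0.61)]
jar [([0.739, 0.2, 0.21], 0.81)]
salt_bowl [([0.736, -0.237, 0.212], 0.9), ([0.693, 0.221, 0.0], 0.26)]
catch_1 [([0.604, -0.272, 0.15], 0.9), ([0.623, 0.17, 0.149], 0.76), ([0.522, -0.26, 0.185], 0.31)]
top [0.508 0.007 1.306] [[0.01, 1.0, -0.08], [-1.0, 0.01, -0.0], [-0.0, 0.08, 1.0]]
handle_1 [([0.522, -0.263, 0.183], 0.79), ([0.526, 0.177, 0.18], 0.71), ([0.623, 0.169, 0.146], 0.27)]
hinge_1 [([0.608, -0.11, 0.183], 0.86), ([0.503, 0.282, 0.0], 0.62), ([0.606, 0.334, 0.184], 0.59)]
cupboard_1 []
oil_bottle [([0.504, 0.282, -0.003], 0.96), ([0.526, 0.183, 0.183], 0.18)]
tumbler [([0.502, -0.12, 0.002], 0.63)]
jar [([0.744, 0.198, 0.209], 0.95)]
salt_bowl [([0.742, -0.239, 0.209], 0.94), ([0.624, 0.17, 0.147], 0.25)]
catch_1 [([0.609, -0.274, 0.151], 0.81), ([0.626, 0.168, 0.15], 0.79), ([0.504, -0.12, 0.004], 0.7)]
0.9 [0.20374264 0.617241   0.21460829] [ 0.06872423 -0.39078865  0.13023688] 0.0915894102069678 [[-0.95, 0.31, 0.0], [0.31, 0.95, 0.0], [-0.0, 0.0, -1.0]]
```

View pics/side0.png

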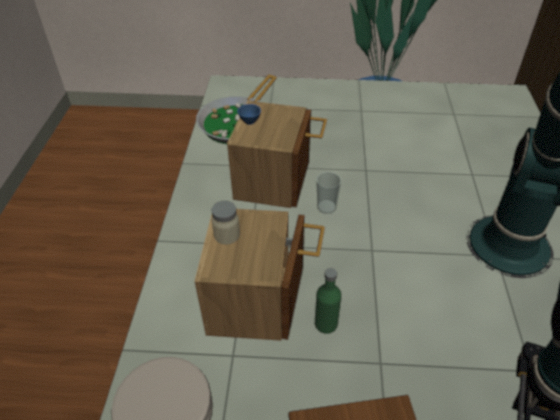

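View pics/top0.png

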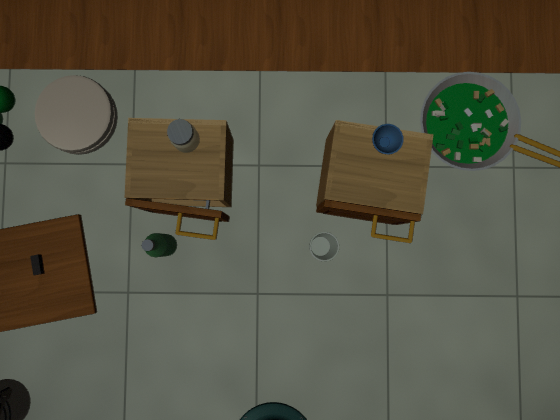

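The side view shows the left cupboard's door standing ajar, with its handle at about (313,240). The right door looks shut, with its handle at about (316,127). In the top view the handles are at about (197,228) and (393,230), the bottle at (158,245) and the tumbler at (323,247), both on the hinge side. The network readings agree with this. I'll use the shut fingers as a hook behind each bar, left door first.

```bash
cat > h.py <<'E'
from station import env, effector, solver, viewer, workorder, search_frame, tip_of
import numpy as np
GAP=-0.036   # door-frame x of the middle of the gap behind the bar
class Door:
    def __init__(s,hinge,yaw): s.h=np.array(hinge,float); s.yaw=yaw; s.b=np.zeros(3)
    def axes(s,th):
        a=s.yaw-th; c,n=np.cos(a),np.sin(a)
        return np.array([c,n,0]),np.array([-n,c,0])
    def pose(s,th,z,dx=0.):
        x,y=s.axes(th); p=s.h.copy(); p[2]=0; p=p+x*(GAP+dx)-y*0.165; p[2]=z
        return p,np.column_stack([-x,y,[0,0,-1]])
    def zero(s): env.pause(0.1); s.b=np.array(env.sense()["wrist_force"])
    def f(s,th):   # (along door x, y, z), bias removed
        d=np.array(env.sense()["wrist_force"])-s.b; x,y=s.axes(th); return np.round([d@x,d@y,d[2]],2)
    def go(s,th,z,dx=0.,rate=0.05): p,R=s.pose(th,z,dx); env.movel(p,R,rate)
    def th(s,off):  # opening implied by the TCP if it sits at door-frame x = off
        d=np.array(env.sense()["ee_pos"])-s.h; return s.yaw-(np.arctan2(d[1],d[0])-np.arctan2(-.165,off))
L=Door([0.607,0.3345,.182],-0.015)
R=Door([0.610,-0.108,.182],-0.157)
E
python3 - <<'E'
from h import *
effector.grasp(20)
p=np.array(env.sense()["ee_pos"]); env.movel([p[0],p[1],.33],rate=.25)
env.reach(*L.pose(.1,.33)); L.zero(); print(env.sense()["t"],env.sense()["gripper_width"],L.b)
L.go(.1,.22,rate=.15); print(L.f(.1)); 
p,d=viewer.read_camera("side")
import cv2; cv2.imwrite("pics/s1.png",cv2.resize(p[160:350,180:400][:,:,::-1],None,fx=3,fy=3))
print(env.sense()["t"],env.sense()["ee_pos"],L.pose(.1,.22)[0])
for n in("handle_1",): print([np.round(r["at"],3) for r in tip_of("side",n)])
E
```

```text
4.9833 0.00015547859685410983 [ 0.20464591 -0.11173585  0.73005119]
[-0.34 -0.07 -1.27]
5.9167 [0.55307337 0.1749479  0.22114076] [0.55230458 0.17472074 0.22      ]
[array([0.527, 0.178, 0.179])]
```

View pics/s1.png

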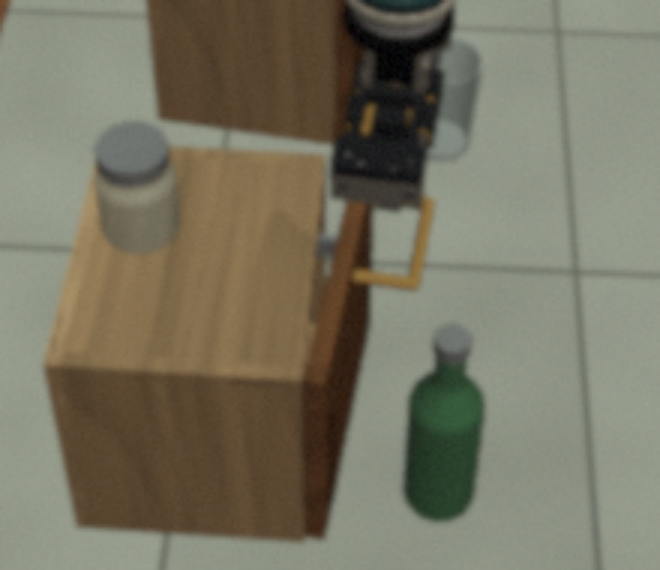

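The fingers are over the gap and clear of the jar and the bottle. The left door is plainly ajar, with the roller visible at about (325,243) in the crop. Next I hook in and tug.

```bash
python3 - <<'E'
from h import *
L.go(.1,.160,rate=.1); print(L.f(.1),env.sense()["t"]); L.zero()
for th in (.12,.14,.155,.17,.19,.22,.26,.30):
    L.go(th,.160,rate=.06); f=L.f(th); print(th,f,round(L.th(GAP),3),round(env.sense()["t"],2))
    if abs(f[0])>10: break
print([np.round(r["at"],3) for r in (viewer.read_camera("top"),tip_of("top","handle_1"))[1]])
E
```

```text
[-0.16  0.57  1.25] 6.7167
0.12 [ 0.69  0.63 -1.18] 0.12 7.07
0.14 [ 0.23  0.15 -0.36] 0.141 7.32
0.155 [ 0.05 -1.4  -0.19] 0.155 7.57
0.17 [0.01 0.48 0.06] 0.171 7.82
0.19 [-0.17  0.16 -0.08] 0.191 8.07
0.22 [ 0.48  0.01 -1.53] 0.221 8.32
0.26 [-0.17 -0.14 -1.04] 0.26 8.58
0.3 [ 1.03 -0.21 -0.12] 0.3 8.85
[array([ 0.524, -0.259,  0.182])]
```

```bash
python3 - <<'E'
from h import *
import cv2
p,d=viewer.read_camera("top"); q,_=viewer.read_camera("side")
r=[x["at"] for x in tip_of("side","handle_1") if x["at"][1]>0]
print(np.round(r,3))
for a in r:
    v=np.array(a)-L.h; print("th",L.yaw-(np.arctan2(v[1],v[0])-np.arctan2(-.165,-.061)))
cv2.imwrite("pics/s2.png",np.hstack([cv2.resize(im[:,:,::-1],None,fx=2.2,fy=2.2) for im in (p[100:280,100:260],q[160:340,200:360])]))
E
```

```text
[[0.504 0.192 0.178]]
th 0.2551133104325304
```

View pics/s2.png

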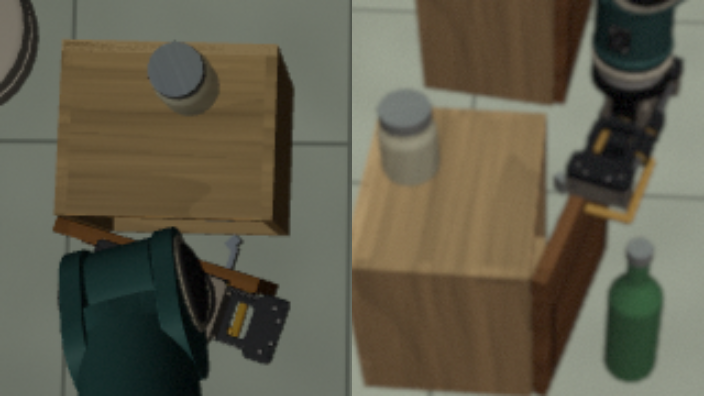

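The left door gave and now stands at about 0.25, and nothing else has moved. Next I push it shut from inside the handle gap and watch the force.

```bash
cat >> h.py <<'E'
def push(D,th0,fmax=20):
    th=th0; D.go(th,.160,.010,rate=.05); peak=0; 
    while th>-.06:
        th-=.025 if th>.14 else .006
        D.go(th,.160,.010,rate=.06); f=D.f(th); print(round(th,3),f[0],f[2],end=' | ')
        peak=min(peak,f[0])
        if f[0]<-fmax or (th<.035 and f[0]<-13): break
    print('\nend',round(th,3),peak,D.f(th),round(env.sense()["t"],2)); return th
def tug(D,th,lo=7.5,step=.0005):
    """from the gap middle, pull the hook out until the bar bears with lo N, hold"""
    dx=0.; D.go(th,.160,0,rate=.05); D.zero()
    while dx>-.03:
        f=D.f(th)[0]
        dx-= .0015 if dx>-.004 else step
        D.go(th,.160,dx,rate=.05); f=D.f(th)[0]; print(round(dx*1e3,2),f,end=' | ')
        if f>lo: break
    t=env.sense()["t"]; h=[]
    while env.sense()["t"]-t<.4: env.pause(.05); h.append(D.f(th)[0])
    print('\nhold',h,round(env.sense()["t"],2)); return dx
E
python3 - <<'E'
from h import *
push(L,.28)
E
```

```text
0.255 0.59 0.11 | 0.23 -0.59 0.43 | 0.205 -0.32 -0.39 | 0.18 -0.51 -0.5 | 0.155 -0.29 0.01 | 0.13 -0.19 0.06 | 0.124 -0.44 -0.65 | 0.118 0.42 -0.37 | 0.112 -0.31 -0.25 | 0.106 0.58 0.05 | 0.1 -0.35 0.35 | 0.094 -0.45 0.59 | 0.088 0.51 -0.33 | 0.082 0.5 -0.08 | 0.076 0.01 -0.7 | 0.07 -1.15 0.4 | 0.064 -3.58 1.95 | 0.058 -5.3 3.41 | 0.052 -5.74 3.38 | 0.046 -6.64 4.44 | 0.04 -9.21 6.19 | 0.034 -11.54 6.84 | 0.028 -0.85 -0.91 | 0.022 -0.16 0.27 | 0.016 0.86 0.37 | 0.01 0.73 0.19 | 0.004 -0.59 0.39 | -0.002 -0.18 0.04 | -0.008 -0.89 0.36 | -0.014 -4.44 3.85 | -0.02 -8.42 5.3 | -0.026 -11.16 7.32 | -0.032 -14.98 10.97 | 
end -0.032 -14.98 [-14.98  -0.66  10.97] 17.77
```

The catch peaked at 11.5 N, snapped, and then the door met the hard stop. Tug to prove it holds, then back the hook off.

```bash
python3 - <<'E'
from h import *
tug(L,-.011)
print(L.th(GAP-.010))
E
```

```text
-1.5 0.9 | -3.0 -0.52 | -4.5 -0.39 | -5.0 0.02 | -5.5 0.35 | -6.0 0.85 | -6.5 -0.23 | -7.0 0.56 | -7.5 0.15 | -8.0 0.98 | -8.5 0.54 | -9.0 1.19 | -9.5 1.29 | -10.0 0.33 | -10.5 0.1 | -11.0 1.08 | -11.5 1.51 | -12.0 1.51 | -12.5 3.65 | -13.0 4.47 | -13.5 6.33 | -14.0 7.58 | 
hold [np.float64(6.75), np.float64(7.5), np.float64(7.44), np.float64(7.21), np.float64(6.69), np.float64(8.11), np.float64(6.94), np.float64(8.0), np.float64(7.06)] 24.23
0.003268717311687999
```

The left door holds at 7 N for 0.45 s. I'll press it lightly home, withdraw, and do the right one.

```bash
python3 - <<'E'
from h import *
L.go(-.011,.160,0,rate=.08); L.zero()
for dx in (.008,.0095,.0105,.0115,.0125):
    L.go(-.011,.160,dx,rate=.06); f=L.f(0)[0]; print(dx,f)
    if f<-4: break
L.go(-.011,.160,0,rate=.08); L.go(-.011,.33,rate=.2)
env.reach(*R.pose(0,.33)); R.zero(); R.go(0,.215,rate=.2)
q,_=viewer.read_camera("top"); print([np.round(x["at"],3) for x in tip_of("top","handle_1")])
viewer.read_camera("side"); print([np.round(x["at"],3) for x in tip_of("side","handle_1")],env.sense()["ee_pos"],env.sense()["t"])
for z in(.19,.175,.16):
    R.go(0,z,rate=.08); f=R.f(0); print(z,f)
    if f[2]>5: R.go(0,.215); break
print(env.sense()["t"])
E
```

```text
0.008 -0.18
0.0095 -1.93
0.0105 -5.55
[array([ 0.524, -0.259,  0.18 ]), array([0.546, 0.169, 0.181])]
[array([0.543, 0.168, 0.179]), array([ 0.523, -0.262,  0.184])] [ 0.54938464 -0.26572955  0.21645071] 29.35
0.19 [ 1.75 -0.28  1.06]
0.175 [ 2.88 -0.72  0.24]
0.16 [ 0.84 -0.04  1.4 ]
30.475
```

```bash
python3 - <<'E'
from h import *
print([env.pause(.05) or env.sense()["wrist_force"].round(2) if hasattr(env.sense()["wrist_force"],'round') else env.sense()["wrist_force"] for _ in range(4)])
R.go(0,.16,.003); R.zero(); print(R.b)
tug(R,0.,step=.0006)
E
```

```text
[array([ 0.72, -0.91, -0.12]), array([ 0.57,  0.32, -0.  ]), array([-0.26, -0.74,  0.24]), array([ 0.47,  0.06, -1.12])]
[0.47222565 0.2138237  0.39916777]
-1.5 0.3 | -3.0 -0.1 | -4.5 -0.07 | -5.1 -0.66 | -5.7 -1.02 | -6.3 -0.86 | -6.9 -0.93 | -7.5 -0.75 | -8.1 0.27 | -8.7 -0.79 | -9.3 -0.19 | -9.9 0.22 | -10.5 2.16 | -11.1 4.7 | -11.7 5.91 | -12.3 7.79 | 
hold [np.float64(7.47), np.float64(7.86), np.float64(6.56), np.float64(7.32), np.float64(7.48), np.float64(7.24), np.float64(6.74), np.float64(7.04), np.float64(6.89)] 35.83
```

The right door holds too. Ease off, press lightly, withdraw and check.

```bash
python3 - <<'E'
from h import *
import cv2
R.go(0,.16,0,rate=.08); R.zero()
for dx in (.006,.008,.0095,.0105,.0115,.0125,.0135,.0145):
    R.go(0,.16,dx,rate=.06); f=R.f(0)[0]; print(dx,f)
    if f<-4: break
R.go(0,.16,0,rate=.08); R.go(0,.36,rate=.2)
env.reach([.40,-.02,.42],R.pose(0,.3)[1])
p,d=viewer.read_camera("top"); q,_=viewer.read_camera("side")
for n in("handle_1","oil_bottle","tumbler","jar","salt_bowl"): print(n,[np.round(x["at"],3).tolist() for x in tip_of("side",n)][:2])
cv2.imwrite("pics/s3.png",np.hstack([cv2.resize(im[:,:,::-1],None,fx=s,fy=s) for im,s in((p[100:280,100:460],1.25),(q[80:350,190:370],.8333))]) if 0 else np.vstack([cv2.resize(p[110:260,110:450][:,:,::-1],(680,300)),cv2.resize(q[80:350,190:370][:,:,::-1],(200,300)).repeat(1,0) if 0 else cv2.resize(q[90:345,60:400][:,:,::-1],(680,300))]))
print(env.sense()["t"],env.sense()["wrist_force"])
E
```

```text
0.006 0.02
0.008 -0.32
0.0095 0.6
0.0105 0.55
0.0115 -1.94
0.0125 -4.22
handle_1 [[0.545, 0.17, 0.18], [0.523, -0.265, 0.186]]
oil_bottle [[0.507, 0.286, -0.001]]
tumbler [[0.501, -0.125, -0.0], [0.604, -0.27, 0.148]]
jar [[0.74, 0.199, 0.211]]
salt_bowl [[0.728, -0.238, 0.209]]
40.6583 [-0.50750678 -0.06322077  0.27420891]
```

View pics/s3.png

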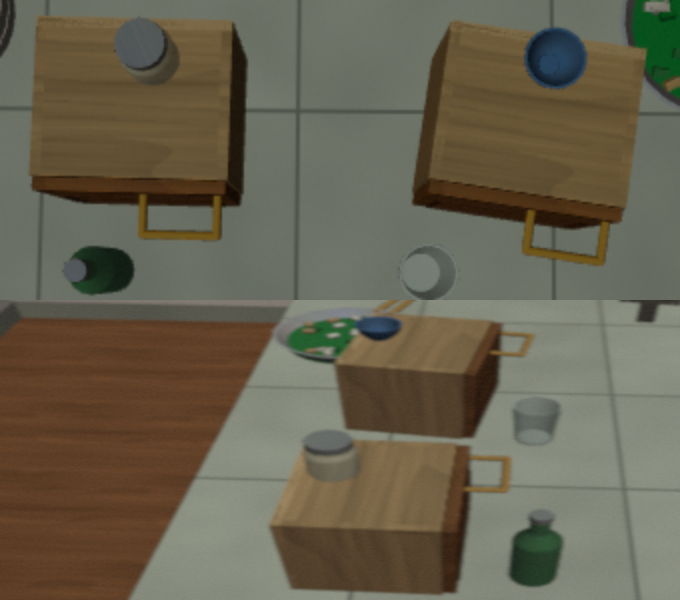

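Both doors sit flush: the left handle is at about (180,237) and the right at about (563,258) in the top half. The bottle, tumbler, jar and bowl are standing where they were, and the arm is clear.

```bash
python3 -c "
from station import workorder; print(workorder.finish_job())"
```

```text
the job is handed in; nothing more can be done
None
```

The job is handed in at about 41 s: the left door gave, was let out to about 0.25 rad, pushed shut until its catch snapped, and held a second tug; the right door held its tug; both ended shut, with the bottle, tumbler, jar and bowl where they were.

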